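Crack open the stuck lid of the leak tester

ROBOT

A 7-joint arm with a two-finger parallel gripper is mounted at the origin on a cart in front of the work surface, level with it; the furniture and walls round the work are solid. World frame = base frame: x ahead of the robot, y to its left, z up, the work surface at z = 0. Lengths are in m, angles in rad, forces in N, time in s.
With the tool pointing down it reaches from about 0.4 to 0.85 m from the base axis. Payload 4.5 kg.
Tool frame: the origin (TCP) lies at the very end of the fingers, on their centre line; the grasp point (between the pads) lies 19 mm behind it; z points along the fingers, y is the line along which they close (so a half turn about z gives the same grasp; the last joint's range is limited). The gripper opens to 88 mm and grips with 3 to 60 N. Pads are 18 mm wide; open, the fingers measure 123 mm over their backs; the gripper's body (75 mm by 187 mm) begins 45 mm behind the grasp point.
Start: joints at [1.162, 0.689, -0.195, 1.565, 0.157, 0.902, -0.215], TCP at [0.268, -0.565, 0.239] pointing down, gripper open.
Joint ranges: [-3.01, 3.01], [-0.46, 2.08], [-1.47, 1.51], [0.13, 2.56], [-1, 4.14], [0.04, 2.09], [-2.66, 2.66]. Speed limits (rad/s): [2.57, 2.57, 3.14, 3.14, 3.14, 3.14, 3.14].

INTERFACE

Orientations are given as a unit quaternion [x, y, z, w].
In Python, from plant import r, eyes, nets gives the robot as it stands.
- The arm moves only by the shell command python3 -m pendant 'ROWS' [FORCE]. ROWS is JSON, a list of rows, each an object of numbers: "claw": the opening, from 0 (shut) to 1 (fully open); "dx", "dy", "dz": the shift along the world's x, y, z in mm; "twist": the turn about the world's z in rad. In form: [{"claw": .., "dx": .., "dy": .., "dz": .., "twist": ..}, ...]. A call has 1 to 8 rows; each row is the pose to reach, as a shift and turn from the pose commanded when the call began; what a row does not reach only later rows make up. A row lasts 1/10 s, in which the tool goes at most 50 mm and 8.59 degrees, less where a joint would pass 70% of its speed; a pose out of reach is approached as far as the arm can. A call with a gripper value outside its range is refused whole. The fingers move at their own pace and stop on an object; FORCE is the grip in N (left out, the last holds). Time passes only in rows, so rows that repeat a pose let the fingers close. It gives the time, the measured TCP pose, the force, the opening and the grip force at its end, in the units of the state.
- r.get_state(): the state, without advancing time (a new reading comes with each control period).
- eyes.snapshot(name): name is "scene" or "top" or "wrist"; returns (picture, depth): 400x640x3 uint8, blue, green, red; 400x640 float32, m along the optical axis (not along the pixel's ray), 0 where there is no reading.
- eyes.camera_info(name): a dict with "K" (3x3 intrinsics, pixels), "world_to_cam" (4x4, takes a point from world to camera coordinates); the wrist camera has in their place "T_tool_cam" (4x4, takes a point from camera to tool coordinates, whose origin is the TCP and whose axes are the flange's). Camera axes: x right, y down, z forward; pixel columns grow to the right and rows downward; lengths in m; the calibration is good to about 2 mm. A picture is of the moment at which its call begins: read the wrist's pose just before it. camera_info takes no time and is no camera call.
- r.finish_job(): hands the job in; it is judged then, once.
Trained networks look in the newest picture that a camera, given by its name, has taken for a name from the list of things; names that differ only in an ending like _2 or _b are one class to them, and where a whole thing is asked for, a point or a joint stands for the part that bears it (a point fixed in the world has none). Each returns a list of dicts, best first, with "confidence" (0 to 1); they miss things now and then, are a little off and sometimes report something else, mostly with a low value. They report only what shows in the picture. A call takes as long as a camera call.
- nets.spot_in(camera, query): "box" ([left, top, width, height] as shares, 0 to 1, of the picture: columns of its width, rows of its height, round what is visible of it).
- nets.place_of(camera, query): "position" ([column, row] as shares, 0 to 1, of the picture: columns of its width, rows of its height: a listed point, or the origin of a listed thing).
The state is a dict: "clock": time; "q": joint angles; "qd": joint speeds; "joint_torque": joint torques, N m; "tool_pos": TCP position; "eef_rot": TCP orientation; "contact_force": force on the tool from outside, world axes, zero at the start; "moment": the same for the moment, N m; "opening": opening from 0.0 (shut) to 1.0 (fully open); "finger_force": force on a finger pad.
Only numpy, scipy, OpenCV 4.12 (cv2) and the standard library are available. Lean on these libraries where they do the work, as an engineer would, in place of code of your own. Each camera call takes 0.05 s, during which the arm holds its last target. There are 200 camera calls.

TASK

The leak test is over, but the hinged lid of the vacuum tester still clings to its rubber seal, and a filled glass jar has tipped over on top of it and would roll off. Lift the jar off and stand it upright on the black rubber mat, let go of it, and only then pull the tester's lid up by its bar handle until the seal lets go; do not fling it open, but keep it just ajar so that air can bleed in, with its front edge about 30 mm up. Finish while you are still holding the lid there by the handle, and leave the other things on the bench where they are.

Things in the scene. Friction and masses are not known exactly. Their poses are not given: they have to be found in the camera images.
- tester: vacuum leak tester fixed to the bench: clear box on an aluminium foot, 188 mm deep (x) x 172 mm wide (y), lid top 136 mm above the bench; a jar is shut in it. Origin: centre of its underside, on the bench; x points from its front to its hinge side, y to its left seen from the front, z up. A gauge and a brass vent cock stick up to 41 mm out of its front (-x), below 95 mm above the bench
- lid (a joint): lid angle, rad: 0 = shut, grows as the front edge rises (30 mm at the front edge = 0.155 rad). Clear plate 188 x 172 x 14 mm, 0.6 kg. Its seal clings: the pull at the handle must rise to 12 to 20 N, about 3 mm up, then it suddenly lets go, and little more than the lid's weight is left (3.5 N at the handle). Let go of, the lid drops and stops on the seal at about 0.07 rad
- lid_handle (a point): middle of the lid's grab bar: round steel bar 12 mm thick along the tester's y axis, on two posts 90 mm apart (74 mm of it straight); centre line 32 mm above the lid's top (168 mm above the bench when shut), 20 mm behind the front edge, 174 mm in front of the hinge axis. It moves on an arc about the hinge; turn the hand with it or let the bar turn in the grip
- lid_front (a point): middle of the lid's lower front edge, 194 mm in front of the hinge axis, 122 mm above the bench when shut
- lid_hinge (a point): middle of the hinge axis, which runs along the tester's y axis, 100 mm behind the tester's centre and 124 mm above the bench; same axes as the tester
- mat: thin black rubber mat, 130 x 130 x 3 mm, fixed to the bench. Origin: centre of its underside, z up. The jar is to stand with its own centre within 50 mm of the mat's centre along each side
- fallen_jar: filled glass jar with a gold cap, 66 mm across, 91 mm high, about 0.24 kg, lying on the lid with its cap to the tester's right (-y), chocked between two flat bars on the lid, 6 mm high and 42 mm apart. Origin: centre of its underside; own z axis points to the cap. Round, straight body from 10 to 60 mm above the underside, to be gripped across at any turn about its axis
- cap_heater: fixed obstacle: black drum heater with a grip that points to the front, on a wire stand at the right, 220 mm high in all. Origin: centre of the drum's underside, 100 mm above the bench
- jar_clamp: fixed obstacle: toggle clamp with an upright red lever, 95 x 151 mm, 179 mm high. Origin: centre of its underside
- tape_dispenser: fixed obstacle behind the tester: tape dispenser, 45 x 184 mm, 105 mm high. Origin: centre of its underside
- tally_counter: bystander: round hand tally counter, 46 mm across, 76 x 50 x 22 mm with its ring, loose on the bench. Origin: centre of its underside
- glass: bystander: empty open glass jar standing on the bench, 66 mm across, 87 mm high. Origin: centre of its underside
- spare_cap: bystander: gold jar cap lying flat, 63 mm across, 14 mm high, loose on the bench. Origin: centre of its underside

How it is judged:
By the outcome, as a careful person would: the job done as asked, in the order asked, and still so for the second after the job is handed in, while the arm keeps its last pose, push and grip.
It also fails if it takes over 54 s, if anything falls off the work surface, if the arm or the gripper's body presses on something with over 40 N, if the wrist force passes 120 N, or if a joint passes its speed limit or range.

## Working session

There is one attempt and no reset: what is moved stays moved. The work goes in short steps, Python scripts to look and compute and a shell command to move; the robot and the scene stay as the last step left them, time stands still between calls to the robot, and variables do not carry over. Pictures are saved under pics/ and viewed, at most 10 in all, crops included, and the job is handed in when it is done.

```bash
ls; mkdir -p pics
cat > h.py <<'E'
import numpy as np, cv2
from plant import r, eyes, nets
from scipy.spatial.transform import Rotation as R
def look(cam):
    s=r.get_state(); im,d=eyes.snapshot(cam); ci=eyes.camera_info(cam); K=np.array(ci["K"])
    if cam=="wrist":
        T=np.eye(4);T[:3,:3]=R.from_quat(s["eef_rot"]).as_matrix();T[:3,3]=s["tool_pos"]
        T=T@np.array(ci["T_tool_cam"])
    else: T=np.linalg.inv(np.array(ci["world_to_cam"]))
    return im,d,K,T
def cloud(d,K,T):
    v,u=np.mgrid[:d.shape[0],:d.shape[1]]
    p=np.stack([(u-K[0,2])/K[0,0]*d,(v-K[1,2])/K[1,1]*d,d],-1)@T[:3,:3].T+T[:3,3]
    p[d==0]=np.nan
    return p
def onplane(uv,K,T,z):
    ray=T[:3,:3]@np.array([(uv[0]-K[0,2])/K[0,0],(uv[1]-K[1,2])/K[1,1],1]); return T[:3,3]+ray*(z-T[2,3])/ray[2]
E
python3 - <<'E'
from h import *
for c in ["scene","top"]:
    im,d,K,T=look(c); cv2.imwrite(f"pics/{c}0.png",im); P=cloud(d,K,T)
    print(c,"cam at",T[:3,3].round(3))
    for n,z in [("tester",0),("lid_handle",.168),("lid_front",.122),("lid_hinge",.124),("mat",0),("fallen_jar",.175),("cap_heater",.1),("jar_clamp",0),("tape_dispenser",0),("tally_counter",0),("glass",0),("spare_cap",0)]:
        for a in nets.place_of(c,n)[:2]:
            uv=np.array(a["position"])*[640,400]
            i=np.clip(uv.astype(int),0,[639,399])
            print(n,round(a["confidence"],2),uv.round(0),"plane",onplane(uv,K,T,z).round(3),"depth",P[i[1],i[0]].round(3))
s=r.get_state();print(s)
E
```

```text
pics
scene cam at [0.252 0.65  0.826]
lid_handle 0.85 [371. 178.] plane [ 0.426 -0.076  0.168] depth [ 0.426 -0.071  0.172]
lid_front 0.57 [372. 197.] plane [ 0.413 -0.054  0.122] depth [ 0.412 -0.041  0.137]
lid_hinge 0.86 [304. 180.] plane [ 0.61  -0.035  0.124] depth [ 0.677 -0.157 -0.001]
mat 0.81 [300. 314.] plane [0.469 0.281 0.   ] depth [0.47  0.283 0.003]
fallen_jar 0.55 [330. 186.] plane [0.512 0.006 0.175] depth [ 0.519 -0.012  0.157]
cap_heater 0.56 [398. 154.] plane [ 0.402 -0.294  0.1  ] depth [ 0.425 -0.426  0.   ]
tape_dispenser 0.87 [275. 194.] plane [ 0.728 -0.056  0.   ] depth [ 0.718 -0.037  0.023]
tally_counter 0.6 [358. 282.] plane [0.372 0.138 0.   ] depth [0.371 0.152 0.021]
glass 0.97 [231. 303.] plane [0.636 0.327 0.   ] depth [0.606 0.353 0.067]
spare_cap 0.72 [285. 267.] plane [0.566 0.175 0.   ] depth [0.562 0.181 0.014]
top cam at [0.509 0.005 1.131]
tester 0.69 [448. 263.] plane [ 0.392 -0.328  0.   ] depth [ 0.393 -0.326  0.001]
tester 0.63 [351. 224.] plane [ 0.513 -0.055  0.   ] depth [ 0.514 -0.043  0.202]
lid_handle 0.84 [356. 256.] plane [ 0.433 -
[... 1190 characters left out ...]
 1.3, 'q': array([ 1.16180294,  0.6891465 , -0.19460402,  1.56528582,  0.15732679,
        0.90250991, -0.21510217]), 'qd': array([-0.00068555,  0.00175848,  0.00018514, -0.00242863,  0.00132163,
       -0.00080228, -0.00025853]), 'joint_torque': array([-5.59416894e-04, -5.27482760e+01, -1.26694143e+00, -1.53741109e+01,
       -5.18195413e-02, -6.01404117e-04,  1.53851664e-05]), 'tool_pos': array([ 0.26781979, -0.56473635,  0.23871757]), 'eef_rot': array([9.75587508e-01, 2.19611050e-01, 1.59569260e-06, 1.91360694e-05]), 'contact_force': array([-0.72656756, -0.57555899, -0.1927957 ]), 'moment': array([-0.0170954 , -0.0054913 , -0.00689845]), 'finger_force': 0.0, 'opening': 0.9963607773729024}
```

View pics/scene0.png

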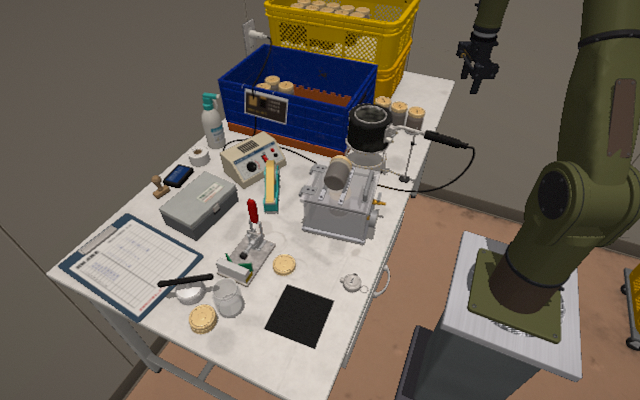

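View pics/top0.png

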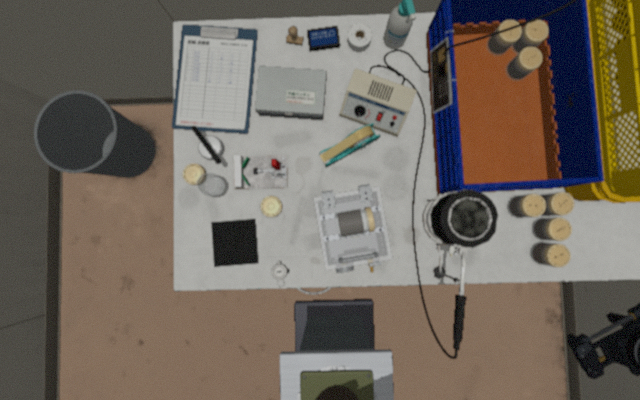

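The scene view shows the jar lying on the lid at (340,175), with the mat at (300,315) and the heater at (370,125). In the top view the jar body is at (350,222) with its cap to the right at (373,218). The handle is at the lid's front edge (355,256), and the heater stands between the arm and the tester.

Run:
```python
from h import *
pts=[]
for c in ["top","scene"]:
    im,d,K,T=look(c); P=cloud(d,K,T).reshape(-1,3); P=P[~np.isnan(P[:,0])]
    m=(abs(P[:,0]-.51)<.05)&(abs(P[:,1]+.06)<.09)&(P[:,2]>.178)&(P[:,2]<.22); Q=P[m]
    rect=cv2.minAreaRect((Q[:,:2]*1000).astype(np.float32)); print(c,"jar top pts",len(Q),"max z",np.percentile(Q[:,2],98).round(3),rect,"mean",Q.mean(0).round(3))
    m=(abs(P[:,0]-.51)<.15)&(abs(P[:,1]+.06)<.14)&(P[:,2]>.125)&(P[:,2]<.145); Q=P[m]
    print(" lid",len(Q),cv2.minAreaRect((Q[:,:2]*1000).astype(np.float32)),Q[:,2].mean())
    m=(abs(P[:,0]-.47)<.1)&(abs(P[:,1]-.28)<.1)&(P[:,2]<.02)
    for nm,lo,hi in [("heater",(.35,-.45),(.62,-.24)),("clamp",(.56,.12),(.72,.29)),("crate",(.55,-.6),(.9,-.22)),("wand",(.1,-.5),(.37,-.2))]:
        Q=P[(P[:,0]>lo[0])&(P[:,0]<hi[0])&(P[:,1]>lo[1])&(P[:,1]<hi[1])&(P[:,2]>.06)]
        if len(Q):print(" ",nm,Q.min(0).round(3),Q.max(0).round(3))
    # mat: dark pixels
    g=im.max(2).reshape(-1); PP=cloud(d,K,T).reshape(-1,3)
    m=(g<45)&(abs(PP[:,0]-.47)<.1)&(abs(PP[:,1]-.285)<.1)&(PP[:,2]<.02)
    print(" mat",cv2.minAreaRect((PP[m][:,:2]*1000).astype(np.float32)))
```

```text
top jar top pts 942 max z 0.203 ((517.8160400390625, -54.404754638671875), (63.26533889770508, 89.90480041503906), 8.502986907958984) mean [ 0.518 -0.054  0.195]
 lid 3892 ((508.2568359375, -51.01335144042969), (199.10044860839844, 172.1106414794922), 8.102210998535156) 0.13699494551102656
  heater [ 0.351 -0.449  0.06 ] [ 0.62  -0.254  0.22 ]
  clamp [0.65 0.13 0.06] [0.687 0.156 0.183]
  crate [ 0.55 -0.6   0.06] [ 0.9  -0.22  0.22]
  wand [ 0.19  -0.5    0.061] [ 0.37  -0.252  0.35 ]
 mat ((468.44091796875, 282.127197265625), (120.73596954345703, 121.87630462646484), 2.717381715774536)
scene jar top pts 567 max z 0.201 ((516.2312622070312, -55.124507904052734), (62.13751983642578, 93.1326904296875), 9.932905197143555) mean [ 0.512 -0.045  0.193]
 lid 2330 ((507.3129577636719, -51.18034362792969), (198.836181640625, 176.20919799804688), 8.107624053955078) 0.13643025593376165
  heater [ 0.351 -0.45   0.06 ] [ 0.62  -0.252  0.217]
  clamp [0.649 0.132 0.06 ] [0.691 0.158 0.183]
  crate [ 0.55 -0.6   0.06] [ 0.9   -0.22   0.219]
  wand [ 0.109 -0.5    0.06 ] [ 0.37  -0.201  0.612]
 mat ((468.5133056640625, 283.06756591796875), (127.22258758544922, 128.35772705078125), 2.6509151458740234)
```

```bash
python3 -m pendant '[{"claw":1,"dx":0,"dy":0,"dz":50,"twist":0},{"claw":1,"dx":0,"dy":0,"dz":100,"twist":0},{"claw":1,"dx":0,"dy":0,"dz":150,"twist":0},{"claw":1,"dx":0,"dy":0,"dz":190,"twist":0}]'
```

```text
clock: 1.8
tool_pos: [0.268, -0.5649, 0.4322]
eef_rot: [0.976, 0.22, 0.001, 0.002]
contact_force: [0.5, -1.1, 0.3]
opening: 1.003
finger_force: 0.0
```

The lid's yaw is about 0.145 rad and the jar's centre is (0.517, -0.055), with its top at 0.202 as it must be. I'll move above it.

```bash
python3 -m pendant '[{"claw":1,"dx":20,"dy":45,"dz":0,"twist":0.14},{"claw":1,"dx":40,"dy":90,"dz":0,"twist":0.28},{"claw":1,"dx":60,"dy":135,"dz":0,"twist":0.42},{"claw":1,"dx":80,"dy":180,"dz":0,"twist":0.56},{"claw":1,"dx":100,"dy":225,"dz":0,"twist":0.7},{"claw":1,"dx":120,"dy":270,"dz":0,"twist":0.84},{"claw":1,"dx":150,"dy":310,"dz":0,"twist":0.98},{"claw":1,"dx":180,"dy":350,"dz":0,"twist":1.12}]'
python3 -m pendant '[{"claw":1,"dx":20,"dy":40,"dz":0,"twist":0.14},{"claw":1,"dx":40,"dy":80,"dz":-30,"twist":0.155},{"claw":1,"dx":55,"dy":120,"dz":-60,"twist":0.155},{"claw":1,"dx":70,"dy":150,"dz":-80,"twist":0.155},{"claw":1,"dx":70,"dy":150,"dz":-80,"twist":0.155},{"claw":1,"dx":70,"dy":150,"dz":-80,"twist":0.155}]'
cat > w.py <<'E'
from h import *
import sys
im,d,K,T=look("wrist"); cv2.imwrite(f"pics/{sys.argv[1]}.png",im); P=cloud(d,K,T).reshape(-1,3); P=P[~np.isnan(P[:,0])]
m=(abs(P[:,0]-.515)<.05)&(abs(P[:,1]+.055)<.06)&(P[:,2]>.18)&(P[:,2]<.22); Q=P[m]
if len(Q):print("jar",len(Q),cv2.minAreaRect((Q[:,:2]*1000).astype(np.float32)),Q[:,2].max())
for n,z in [("lid_handle",.168),("fallen_jar",.169),("lid_hinge",.124),("mat",0)]:
    for a in nets.place_of("wrist",n)[:2]:
        uv=np.array(a["position"])*[640,400]; print(n,round(a["confidence"],2),uv.round(0),onplane(uv,K,T,z).round(4))
s=r.get_state(); print(s["clock"],s["tool_pos"],R.from_quat(s["eef_rot"]).as_matrix()[:,0].round(3),s["q"].round(2))
E
python3 w.py w1
```

```text
clock: 2.6
tool_pos: [0.4483, -0.2131, 0.4292]
eef_rot: [0.708, 0.706, -0.0, 0.001]
contact_force: [0.6, -0.2, 0.1]
opening: 1.0
finger_force: 0.0
clock: 3.2
tool_pos: [0.5177, -0.0642, 0.3484]
eef_rot: [0.652, 0.758, -0.0, -0.0]
contact_force: [0.1, -1.0, -0.5]
opening: 1.001
finger_force: 0.0
jar 5852 ((517.26220703125, -53.46167755126953), (61.66846466064453, 90.91239166259766), 8.781846046447754) 0.2027282625501432
lid_handle 0.7 [232. 172.] [ 0.4278 -0.0661  0.168 ]
fallen_jar 0.65 [326. 126.] [ 0.5139 -0.0083  0.169 ]
lid_hinge 0.84 [397. 161.] [ 0.599  -0.0365  0.124 ]
3.45 [ 0.51785442 -0.06633942  0.34946019] [-0.144  0.99  -0.001] [ 0.43  0.47 -0.62  1.7   0.31  1.07 -0.14]
```

```bash
python3 -m pendant '[{"claw":1,"dx":1,"dy":0,"dz":-45,"twist":0},{"claw":1,"dx":1,"dy":0,"dz":-90,"twist":0},{"claw":1,"dx":1,"dy":0,"dz":-130,"twist":0},{"claw":1,"dx":1,"dy":0,"dz":-160,"twist":0},{"claw":1,"dx":1,"dy":0,"dz":-180,"twist":0},{"claw":1,"dx":1,"dy":0,"dz":-190,"twist":0},{"claw":1,"dx":1,"dy":0,"dz":-190,"twist":0}]' 5
python3 -m pendant '[{"claw":0.6,"dx":0,"dy":0,"dz":0,"twist":0},{"claw":0.6,"dx":0,"dy":0,"dz":0,"twist":0},{"claw":0.6,"dx":0,"dy":0,"dz":0,"twist":0},{"claw":0.6,"dx":0,"dy":0,"dz":0,"twist":0},{"claw":0.6,"dx":0,"dy":0,"dz":0,"twist":0},{"claw":0.6,"dx":0,"dy":0,"dz":0,"twist":0}]' 5
```

```text
clock: 4.15
tool_pos: [0.5184, -0.0655, 0.1582]
eef_rot: [0.654, 0.757, -0.001, -0.0]
contact_force: [0.0, -0.0, 0.9]
opening: 0.998
finger_force: 0.0
clock: 4.75
tool_pos: [0.5175, -0.0653, 0.1594]
eef_rot: [0.653, 0.757, -0.001, -0.0]
contact_force: [-3.7, -2.0, 5.2]
opening: 0.713
finger_force: 5.0
```

```bash
python3 -m pendant '[{"claw":0.9,"dx":0,"dy":0,"dz":0,"twist":0},{"claw":0.9,"dx":0,"dy":0,"dz":0,"twist":0},{"claw":0.9,"dx":0,"dy":0,"dz":-6,"twist":0},{"claw":0.6,"dx":0,"dy":0,"dz":-6,"twist":0},{"claw":0.6,"dx":0,"dy":0,"dz":-6,"twist":0},{"claw":0.6,"dx":0,"dy":0,"dz":-6,"twist":0},{"claw":0.6,"dx":0,"dy":0,"dz":-6,"twist":0}]' 5; python3 w.py w2
```

```text
clock: 5.45
tool_pos: [0.5176, -0.0649, 0.1525]
eef_rot: [0.653, 0.757, -0.001, -0.001]
contact_force: [-2.6, -0.9, 1.9]
opening: 0.712
finger_force: 5.0
jar 33717 ((516.4986572265625, -53.429481506347656), (97.33600616455078, 90.48253631591797), 9.117508888244629) 0.21999344486231667
lid_handle 0.76 [117. 251.] [ 0.4284 -0.0618  0.168 ]
fallen_jar 0.83 [327. 157.] [ 0.512  -0.0082  0.169 ]
lid_hinge 0.71 [473. 218.] [ 0.599  -0.0367  0.124 ]
lid_hinge 0.43 [116. 250.] [ 0.4014 -0.0862  0.124 ]
5.7 [ 0.51768096 -0.06491804  0.15250609] [-0.147  0.989 -0.   ] [ 0.31  0.72 -0.46  1.95  0.54  0.6  -0.36]
```

View pics/w2.png

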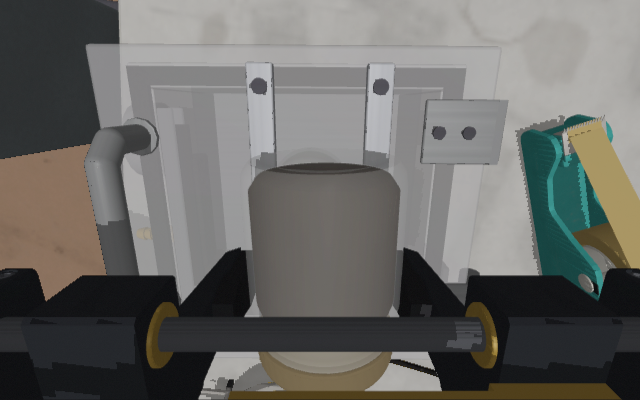

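The jar lies between the fingers with its body facing away and the cap under the hand at (325,380). I'll re-grip 5 mm higher so the cap has room to swing up, then lift.

```bash
python3 -m pendant '[{"claw":0.9,"dx":0,"dy":0,"dz":0,"twist":0},{"claw":0.9,"dx":0,"dy":0,"dz":5,"twist":0},{"claw":0.9,"dx":0,"dy":0,"dz":5,"twist":0},{"claw":0.6,"dx":0,"dy":0,"dz":5,"twist":0},{"claw":0.6,"dx":0,"dy":0,"dz":5,"twist":0},{"claw":0.6,"dx":0,"dy":0,"dz":5,"twist":0},{"claw":0.6,"dx":0,"dy":0,"dz":5,"twist":0}]' 6
python3 -m pendant '[{"claw":0.6,"dx":0,"dy":0,"dz":5,"twist":0},{"claw":0.6,"dx":0,"dy":0,"dz":15,"twist":0},{"claw":0.6,"dx":0,"dy":0,"dz":25,"twist":0},{"claw":0.6,"dx":0,"dy":0,"dz":40,"twist":0},{"claw":0.6,"dx":0,"dy":0,"dz":60,"twist":0},{"claw":0.6,"dx":0,"dy":0,"dz":80,"twist":0},{"claw":0.6,"dx":0,"dy":0,"dz":80,"twist":0},{"claw":0.6,"dx":0,"dy":0,"dz":80,"twist":0}]'
python3 - <<'E'
from h import *
im,d,K,T=look("wrist");im2,*_=look("scene")
cv2.imwrite("pics/l1.png",np.hstack([cv2.resize(im,(480,300)),cv2.resize(im2[60:260,240:460],(320,300))]))
E
```

```text
clock: 6.4
tool_pos: [0.5176, -0.0651, 0.1577]
eef_rot: [0.653, 0.757, -0.001, -0.001]
contact_force: [-3.8, -0.8, 5.2]
opening: 0.711
finger_force: 6.0
clock: 7.2
tool_pos: [0.5191, -0.0648, 0.238]
eef_rot: [0.653, 0.757, 0.0, 0.001]
contact_force: [-0.7, -0.8, -2.0]
opening: 0.712
finger_force: 6.0
```

View pics/l1.png

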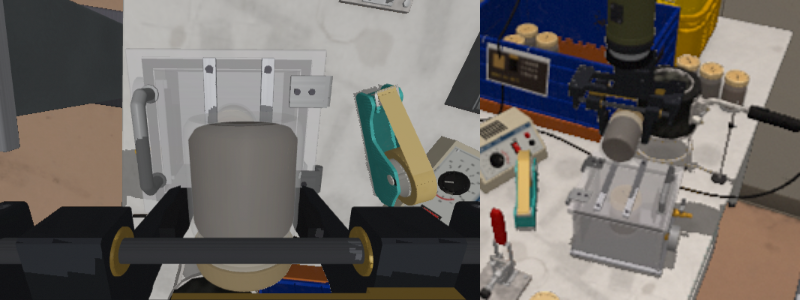

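The jar is held level, with the underside toward the camera, and is clear of the lid. I'll carry it over the mat, check its tilt, then ease the grip so that it pivots.

```bash
python3 -m pendant '[{"claw":0.6,"dx":-3,"dy":20,"dz":0,"twist":0},{"claw":0.6,"dx":-10,"dy":60,"dz":0,"twist":0},{"claw":0.6,"dx":-16,"dy":105,"dz":0,"twist":0},{"claw":0.6,"dx":-23,"dy":150,"dz":0,"twist":0},{"claw":0.6,"dx":-30,"dy":195,"dz":0,"twist":0},{"claw":0.6,"dx":-37,"dy":240,"dz":0,"twist":0},{"claw":0.6,"dx":-44,"dy":285,"dz":0,"twist":0},{"claw":0.6,"dx":-48,"dy":320,"dz":0,"twist":0}]'
python3 -m pendant '[{"claw":0.6,"dx":-2,"dy":18,"dz":0,"twist":0},{"claw":0.6,"dx":-2,"dy":28,"dz":-20,"twist":0},{"claw":0.6,"dx":-2,"dy":28,"dz":-60,"twist":0},{"claw":0.6,"dx":-2,"dy":28,"dz":-90,"twist":0},{"claw":0.6,"dx":-2,"dy":28,"dz":-105,"twist":0},{"claw":0.6,"dx":-2,"dy":28,"dz":-115,"twist":0},{"claw":0.6,"dx":-2,"dy":28,"dz":-115,"twist":0}]'
cat > tilt.py <<'E'
from h import *
import sys
s=r.get_state(); X=R.from_quat(s["eef_rot"]).as_matrix(); p=np.array(s["tool_pos"])
im,d,K,T=look("wrist"); P=cloud(d,K,T).reshape(-1,3); P=P[~np.isnan(P[:,0])]
L=(P-p)@X  # tool coords: x along jar (underside +), y closing, z down
m=(abs(L[:,1])<.004)&(abs(L[:,0])<.1)&(P[:,2]>.008)&(L[:,2]>-.07)
L=L[m]*1000; o=np.argsort(L[:,0]); L=L[o]
for a in range(-60,100,5):
    q=L[(L[:,0]>=a)&(L[:,0]<a+5)]
    if len(q): print(a,len(q),"z below TCP",np.median(q[:,2]).round(1),"min",q[:,2].min().round(1),"max",q[:,2].max().round(1))
print(p.round(4),s["contact_force"].round(1),s["clock"])
if len(sys.argv)>1:
    im2,*_=look("scene"); t,*_=look("top")
    cv2.imwrite(f"pics/{sys.argv[1]}.png",np.hstack([cv2.resize(im,(480,300)),cv2.resize(im2[200:400,200:410],(315,300))]))
E
python3 tilt.py
```

```text
clock: 8.1
tool_pos: [0.4692, 0.2583, 0.2368]
eef_rot: [0.652, 0.758, -0.0, -0.001]
contact_force: [0.5, -0.4, -2.6]
opening: 0.71
finger_force: 6.0
clock: 8.8
tool_pos: [0.4679, 0.2827, 0.1211]
eef_rot: [0.653, 0.757, -0.002, -0.0]
contact_force: [0.8, -0.8, -1.7]
opening: 0.713
finger_force: 6.0
-35 72 z below TCP -40.6 min -41.6 max -39.1
-30 202 z below TCP -41.0 min -42.1 max -39.2
-25 223 z below TCP -41.2 min -42.7 max -37.8
-20 241 z below TCP -39.0 min -42.6 max -37.2
0 117 z below TCP -42.5 min -44.0 max -41.0
5 261 z below TCP -42.7 min -44.2 max -40.8
10 291 z below TCP -42.6 min -44.3 max -40.8
15 291 z below TCP -42.6 min -43.9 max -40.7
20 302 z below TCP -42.5 min -44.4 max -41.1
25 306 z below TCP -42.5 min -44.1 max -40.5
30 313 z below TCP -42.3 min -43.9 max -40.8
35 331 z below TCP -42.4 min -44.1 max -40.7
40 360 z below TCP -42.4 min -44.4 max -40.9
45 372 z below TCP -42.2 min -44.0 max -40.4
50 663 z below TCP -40.4 min -43.4 max 12.5
55 284 z below TCP -38.0 min -41.0 max 16.7
[0.4679 0.2827 0.1211] [ 0.8 -0.8 -1.7] 8.8
```

```bash
python3 -m pendant '[{"claw":0.6,"dx":0,"dy":0,"dz":-20,"twist":0},{"claw":0.6,"dx":0,"dy":0,"dz":-45,"twist":0},{"claw":0.6,"dx":0,"dy":0,"dz":-50,"twist":0},{"claw":0.6,"dx":0,"dy":0,"dz":-50,"twist":0}]' 6
python3 -m pendant '[{"claw":0.6,"dx":0,"dy":0,"dz":0,"twist":0},{"claw":0.6,"dx":0,"dy":0,"dz":0,"twist":0},{"claw":0.6,"dx":0,"dy":0,"dz":0,"twist":0},{"claw":0.6,"dx":0,"dy":0,"dz":0,"twist":0}]' 3; python3 tilt.py t1
```

```text
clock: 9.25
tool_pos: [0.4688, 0.2834, 0.0729]
eef_rot: [0.653, 0.757, -0.0, 0.0]
contact_force: [-0.3, -0.5, -1.7]
opening: 0.71
finger_force: 6.0
clock: 9.65
tool_pos: [0.4691, 0.2834, 0.0733]
eef_rot: [0.653, 0.757, 0.001, 0.0]
contact_force: [0.1, 0.7, -2.7]
opening: 0.708
finger_force: 3.0
-45 23 z below TCP -21.4 min -22.1 max -20.5
-40 91 z below TCP -21.9 min -23.9 max -20.6
-35 43 z below TCP -26.1 min -28.0 max -24.1
-30 26 z below TCP -29.3 min -32.3 max -28.5
-25 53 z below TCP -35.3 min -36.9 max -32.7
-20 64 z below TCP -38.9 min -41.0 max -36.7
-15 41 z below TCP -41.9 min -43.7 max -40.9
5 50 z below TCP -51.4 min -52.4 max -49.6
10 658 z below TCP -48.2 min -53.1 max -40.4
15 368 z below TCP -40.8 min -43.3 max -38.2
20 381 z below TCP -37.8 min -41.4 max -34.3
25 410 z below TCP -32.9 min -37.0 max -28.5
30 374 z below TCP -26.4 min -31.3 max -21.3
35 328 z below TCP -20.0 min -24.6 max -15.7
40 306 z below TCP -13.8 min -18.9 max -9.4
45 266 z below TCP -7.6 min -12.2 max -2.4
50 256 z below TCP -1.1 min -6.1 max 2.9
55 244 z below TCP 5.9 min 1.3 max 14.7
60 3 z below TCP 11.6 min 10.9 max 12.0
[0.4691 0.2834 0.0733] [ 0.1  0.7 -2.7] 9.65
```

At 3 N it has swung to about 52° and may still be moving, so I'll wait a little longer.

```bash
python3 -m pendant '[{"claw":0.6,"dx":0,"dy":0,"dz":5,"twist":0},{"claw":0.6,"dx":0,"dy":0,"dz":5,"twist":0},{"claw":0.6,"dx":0,"dy":0,"dz":5,"twist":0},{"claw":0.6,"dx":0,"dy":0,"dz":5,"twist":0}]' 3; python3 tilt.py t2
```

```text
clock: 10.2
tool_pos: [0.4688, 0.2832, 0.0778]
eef_rot: [0.653, 0.757, 0.0, 0.0]
contact_force: [0.4, -0.6, -1.6]
opening: 0.712
finger_force: 3.0
-45 17 z below TCP -21.5 min -22.0 max -20.6
-40 91 z below TCP -22.1 min -24.0 max -20.5
-35 44 z below TCP -25.9 min -28.3 max -24.1
-30 38 z below TCP -29.7 min -33.3 max -28.1
-25 49 z below TCP -35.5 min -36.7 max -32.8
-20 66 z below TCP -39.0 min -41.2 max -36.7
-15 36 z below TCP -41.7 min -42.8 max -40.7
5 44 z below TCP -51.3 min -52.4 max -50.1
10 670 z below TCP -48.4 min -53.3 max -40.4
15 360 z below TCP -40.9 min -43.4 max -38.4
20 394 z below TCP -37.8 min -41.2 max -33.7
25 399 z below TCP -32.9 min -37.5 max -27.7
30 377 z below TCP -26.3 min -31.6 max -21.5
35 336 z below TCP -20.0 min -24.1 max -15.6
40 305 z below TCP -13.8 min -18.8 max -8.7
45 269 z below TCP -7.3 min -12.5 max -2.7
50 251 z below TCP -1.0 min -6.0 max 3.5
55 246 z below TCP 6.3 min 1.6 max 14.8
[0.4688 0.2832 0.0778] [ 0.4 -0.6 -1.6] 10.2
```

View pics/t2.png

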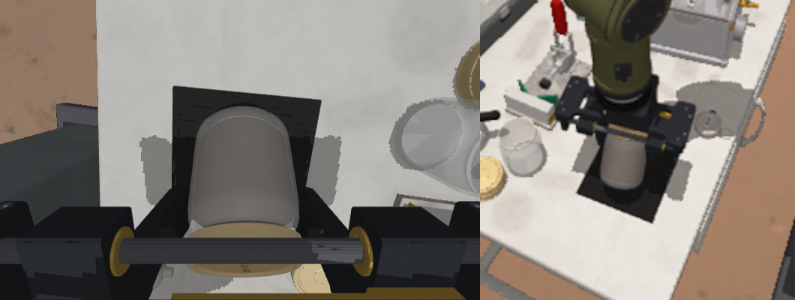

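It stopped at about 52° from level, through grip friction. I'll shift back, touch the lower rim to the mat, and drag the hand along +y so the rubber turns the jar the rest of the way up.

```bash
python3 -m pendant '[{"claw":0.6,"dx":3,"dy":-18,"dz":0,"twist":0},{"claw":0.6,"dx":5,"dy":-35,"dz":0,"twist":0},{"claw":0.6,"dx":5,"dy":-35,"dz":-10,"twist":0},{"claw":0.6,"dx":5,"dy":-35,"dz":-16,"twist":0},{"claw":0.6,"dx":5,"dy":-35,"dz":-19,"twist":0},{"claw":0.6,"dx":5,"dy":-35,"dz":-19,"twist":0}]' 3
python3 -m pendant '[{"claw":0.6,"dx":0,"dy":0,"dz":-1,"twist":0},{"claw":0.6,"dx":0,"dy":0,"dz":-2,"twist":0},{"claw":0.6,"dx":0,"dy":0,"dz":-2,"twist":0}]' 3
```

```text
clock: 10.95
tool_pos: [0.4733, 0.2489, 0.0581]
eef_rot: [0.653, 0.757, -0.0, -0.0]
contact_force: [-0.3, 0.1, -1.9]
opening: 0.705
finger_force: 3.0
clock: 11.25
tool_pos: [0.4738, 0.2485, 0.0568]
eef_rot: [0.653, 0.757, 0.0, 0.0]
contact_force: [-0.7, 0.5, -2.5]
opening: 0.708
finger_force: 3.0
```

```bash
python3 -m pendant '[{"claw":0.6,"dx":0,"dy":0,"dz":-2,"twist":0},{"claw":0.6,"dx":0,"dy":0,"dz":-2,"twist":0}]' 3
python3 -m pendant '[{"claw":0.6,"dx":0,"dy":0,"dz":-2,"twist":0},{"claw":0.6,"dx":0,"dy":0,"dz":-2,"twist":0}]' 3;python3 -m pendant '[{"claw":0.6,"dx":0,"dy":0,"dz":-2,"twist":0},{"claw":0.6,"dx":0,"dy":0,"dz":-2,"twist":0}]' 3; python3 tilt.py | sed -n '/^1[05]/p;/^[3-5]/p;/^\[/p'
```

```text
clock: 11.45
tool_pos: [0.4738, 0.2482, 0.0546]
eef_rot: [0.653, 0.757, -0.0, 0.0]
contact_force: [0.5, -0.2, -2.4]
opening: 0.71
finger_force: 3.0
clock: 11.65
tool_pos: [0.4737, 0.2482, 0.0525]
eef_rot: [0.653, 0.757, -0.0, 0.0]
contact_force: [-0.0, -0.2, -2.0]
opening: 0.712
finger_force: 3.0
clock: 11.85
tool_pos: [0.474, 0.2483, 0.051]
eef_rot: [0.653, 0.757, 0.0, 0.0]
contact_force: [0.1, -0.5, 1.4]
opening: 0.712
finger_force: 3.0
5 14 z below TCP -51.8 min -52.4 max -50.9
10 662 z below TCP -49.2 min -53.9 max -41.5
15 366 z below TCP -41.7 min -44.4 max -39.2
30 378 z below TCP -27.2 min -32.4 max -23.0
35 336 z below TCP -20.9 min -25.5 max -15.7
40 310 z below TCP -14.5 min -19.3 max -10.1
45 266 z below TCP -8.2 min -12.5 max -4.3
50 258 z below TCP -1.8 min -5.9 max 2.8
55 237 z below TCP 5.2 min 0.4 max 12.9
[0.474  0.2483 0.051 ] [ 0.1 -0.5  1.4] 11.85
```

Contact is at TCP z of about 0.051. Now I'll drag.

```bash
python3 -m pendant '[{"claw":0.6,"dx":0,"dy":3,"dz":0,"twist":0},{"claw":0.6,"dx":-1,"dy":6,"dz":0,"twist":0},{"claw":0.6,"dx":-1,"dy":9,"dz":0,"twist":0},{"claw":0.6,"dx":-2,"dy":12,"dz":0,"twist":0},{"claw":0.6,"dx":-2,"dy":15,"dz":0,"twist":0},{"claw":0.6,"dx":-2,"dy":15,"dz":0,"twist":0}]' 3; python3 tilt.py
```

```text
clock: 12.5
tool_pos: [0.4713, 0.2643, 0.0507]
eef_rot: [0.653, 0.757, 0.0, -0.0]
contact_force: [-0.1, -0.3, 1.1]
opening: 0.72
finger_force: 3.0
-40 124 z below TCP -33.9 min -35.2 max -32.4
-35 105 z below TCP -34.0 min -36.0 max -32.6
-30 104 z below TCP -36.7 min -38.2 max -35.5
-25 114 z below TCP -39.2 min -41.6 max -37.4
-20 123 z below TCP -42.1 min -43.7 max -40.5
-15 118 z below TCP -44.1 min -45.7 max -42.9
-10 2 z below TCP -46.0 min -46.1 max -46.0
5 5 z below TCP -51.9 min -52.4 max -51.9
10 159 z below TCP -56.1 min -57.8 max -52.5
15 676 z below TCP -53.3 min -57.7 max -39.7
20 654 z below TCP -40.4 min -51.1 max -34.3
25 415 z below TCP -34.1 min -38.5 max -29.2
30 452 z below TCP -25.3 min -32.6 max -17.5
35 376 z below TCP -14.0 min -21.4 max -5.0
40 301 z below TCP -2.3 min -9.8 max 5.0
45 247 z below TCP 8.7 min 1.3 max 16.1
50 93 z below TCP 17.9 min 13.2 max 21.8
[0.4713 0.2643 0.0507] [-0.1 -0.3  1.1] 12.5
```

The rim is dragging and the jar is at 66°, so I'll continue.

```bash
python3 -m pendant '[{"claw":0.6,"dx":0,"dy":3,"dz":0,"twist":0},{"claw":0.6,"dx":-1,"dy":6,"dz":-1,"twist":0},{"claw":0.6,"dx":-1,"dy":9,"dz":-2,"twist":0},{"claw":0.6,"dx":-2,"dy":12,"dz":-3,"twist":0},{"claw":0.6,"dx":-2,"dy":15,"dz":-3,"twist":0},{"claw":0.6,"dx":-3,"dy":18,"dz":-4,"twist":0},{"claw":0.6,"dx":-3,"dy":18,"dz":-4,"twist":0}]' 3; python3 tilt.py
```

```text
clock: 13.25
tool_pos: [0.4691, 0.2818, 0.0465]
eef_rot: [0.653, 0.757, 0.0, 0.0]
contact_force: [-0.7, 0.5, -0.5]
opening: 0.718
finger_force: 3.0
-30 188 z below TCP -44.5 min -46.2 max -42.6
-25 172 z below TCP -45.2 min -46.6 max -44.1
-20 196 z below TCP -45.9 min -47.1 max -44.3
-15 197 z below TCP -46.7 min -48.3 max -45.2
-10 71 z below TCP -47.6 min -48.8 max -46.6
5 142 z below TCP -48.9 min -50.2 max -47.7
10 288 z below TCP -49.5 min -51.8 max -48.0
15 302 z below TCP -50.0 min -51.6 max -48.4
20 263 z below TCP -50.2 min -52.8 max -48.5
25 826 z below TCP -48.7 min -53.9 max -30.5
30 658 z below TCP -27.6 min -49.8 max -10.4
35 564 z below TCP 2.5 min -19.1 max 33.0
40 28 z below TCP 27.7 min 24.6 max 32.3
[0.4691 0.2818 0.0465] [-0.7  0.5 -0.5] 13.25
```

The jar is at about 83°, so one small nudge more and then let go.

```bash
python3 -m pendant '[{"claw":0.6,"dx":-1,"dy":3,"dz":-1,"twist":0},{"claw":0.6,"dx":-1,"dy":6,"dz":-2,"twist":0},{"claw":0.6,"dx":-1,"dy":7,"dz":-3,"twist":0},{"claw":0.6,"dx":-1,"dy":7,"dz":-3,"twist":0}]' 3; python3 tilt.py | sed -n '1,10p;$p'
```

```text
clock: 13.7
tool_pos: [0.4685, 0.2885, 0.044]
eef_rot: [0.653, 0.757, 0.001, 0.0]
contact_force: [1.9, 0.1, 2.1]
opening: 0.725
finger_force: 3.1
-30 3 z below TCP -48.0 min -48.2 max -47.9
-25 241 z below TCP -48.0 min -50.0 max -45.7
-20 235 z below TCP -48.3 min -49.6 max -47.0
-15 245 z below TCP -48.5 min -50.1 max -46.9
-10 128 z below TCP -48.6 min -50.7 max -47.2
5 156 z below TCP -49.0 min -50.6 max -47.4
10 317 z below TCP -48.7 min -50.5 max -47.0
15 309 z below TCP -48.4 min -49.9 max -47.1
20 351 z below TCP -48.4 min -50.1 max -46.5
25 279 z below TCP -48.7 min -50.9 max -46.4
[0.4685 0.2885 0.044 ] [1.9 0.1 2.1] 13.7
```

The jar is upright with its top at z of about 0.0925. Releasing and rising.

```bash
python3 -m pendant '[{"claw":0.75,"dx":0,"dy":0,"dz":0,"twist":0},{"claw":0.85,"dx":0,"dy":0,"dz":0,"twist":0},{"claw":1,"dx":0,"dy":0,"dz":0,"twist":0},{"claw":1,"dx":0,"dy":0,"dz":0,"twist":0},{"claw":1,"dx":0,"dy":0,"dz":10,"twist":0},{"claw":1,"dx":0,"dy":0,"dz":35,"twist":0},{"claw":1,"dx":0,"dy":0,"dz":80,"twist":0},{"claw":1,"dx":0,"dy":0,"dz":125,"twist":0}]'
python3 -m pendant '[{"claw":1,"dx":0,"dy":0,"dz":45,"twist":0},{"claw":1,"dx":0,"dy":0,"dz":90,"twist":0},{"claw":1,"dx":0,"dy":-40,"dz":100,"twist":0},{"claw":1,"dx":0,"dy":-85,"dz":100,"twist":0},{"claw":1,"dx":-10,"dy":-130,"dz":100,"twist":0},{"claw":1,"dx":-20,"dy":-175,"dz":100,"twist":0},{"claw":1,"dx":-25,"dy":-220,"dz":100,"twist":0},{"claw":1,"dx":-30,"dy":-265,"dz":100,"twist":0}]'
python3 -m pendant '[{"claw":1,"dx":-4,"dy":-45,"dz":0,"twist":0},{"claw":1,"dx":-9,"dy":-90,"dz":0,"twist":0},{"claw":1,"dx":-9,"dy":-90,"dz":0,"twist":0},{"claw":1,"dx":-9,"dy":-90,"dz":0,"twist":0}]'
python3 - <<'E'
from h import *
s=r.get_state();print(s["tool_pos"],R.from_quat(s["eef_rot"]).as_matrix()[:,0])
im,d,K,T=look("wrist")
P=cloud(d,K,T); 
for a in nets.place_of("wrist","lid_handle")[:1]:
    uv=np.array(a["position"])*[640,400]; print(a["confidence"],uv,onplane(uv,K,T,.168))
Q=P.reshape(-1,3);Q=Q[~np.isnan(Q[:,0])];Q=Q[(abs(Q[:,0]-.43)<.05)&(abs(Q[:,1]+.06)<.09)&(Q[:,2]>.166)&(Q[:,2]<.19)]
print("bar",len(Q),Q.mean(0) if len(Q) else 0,cv2.minAreaRect((Q[:,:2]*1000).astype(np.float32)) if len(Q) else 0)
t,d2,K2,T2=look("scene"); 
tp,d3,K3,T3=look("top"); P3=cloud(d3,K3,T3).reshape(-1,3); Q=P3[(abs(P3[:,0]-.47)<.09)&(abs(P3[:,1]-.285)<.09)&(P3[:,2]>.08)&(P3[:,2]<.11)]
print("jar top",len(Q),Q.mean(0) if len(Q) else 0)
cv2.imwrite("pics/r1.png",np.hstack([cv2.resize(im,(480,300)),cv2.resize(t[200:400,200:410],(315,300))]))
E
```

```text
clock: 14.55
tool_pos: [0.4672, 0.2879, 0.1703]
eef_rot: [0.653, 0.757, -0.001, -0.0]
contact_force: [0.2, 1.0, -0.8]
opening: 1.002
finger_force: 0.0
clock: 15.35
tool_pos: [0.437, 0.0215, 0.2695]
eef_rot: [0.653, 0.757, 0.0, 0.0]
contact_force: [1.3, 0.0, -0.8]
opening: 1.004
finger_force: 0.0
clock: 15.75
tool_pos: [0.4285, -0.0676, 0.2692]
eef_rot: [0.654, 0.756, 0.0, 0.0]
contact_force: [0.1, 0.7, 0.8]
opening: 1.001
finger_force: 0.0
[ 0.42847711 -0.06759915  0.26918907] [-1.43533203e-01  9.89645488e-01 -1.69652190e-04]
0.95 [321.216 200.8  ] [ 0.4280232  -0.06299329  0.168     ]
bar 1719 [ 0.42856305 -0.0565428   0.17251966] ((429.3161926269531, -60.360660552978516), (11.425198554992676, 95.43486785888672), 7.975691318511963)
jar top 449 [0.47042454 0.28664108 0.09227829]
```

View pics/r1.png

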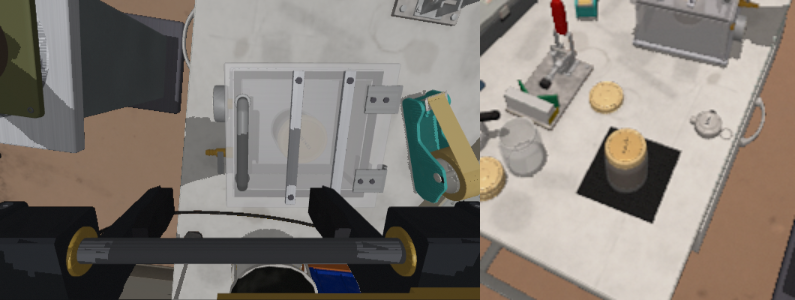

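The jar stands at (0.470, 0.287), close to the mat's centre. The handle bar's middle is at (0.429, -0.061), so I'll descend and grip it.

```bash
python3 -m pendant '[{"claw":1,"dx":0,"dy":6,"dz":-40,"twist":0},{"claw":1,"dx":0,"dy":6,"dz":-80,"twist":0},{"claw":1,"dx":0,"dy":6,"dz":-105,"twist":0},{"claw":0.7,"dx":0,"dy":6,"dz":-115,"twist":0},{"claw":0.5,"dx":0,"dy":6,"dz":-120,"twist":0},{"claw":0.4,"dx":0,"dy":6,"dz":-120,"twist":0}]' 20
python3 -m pendant '[{"claw":0.2,"dx":0,"dy":0,"dz":0,"twist":0},{"claw":0.1,"dx":0,"dy":0,"dz":0,"twist":0},{"claw":0,"dx":0,"dy":0,"dz":0,"twist":0},{"claw":0,"dx":0,"dy":0,"dz":0,"twist":0},{"claw":0,"dx":0,"dy":0,"dz":0,"twist":0},{"claw":0,"dx":0,"dy":0,"dz":0,"twist":0}]' 45
```

```text
clock: 16.55
tool_pos: [0.429, -0.0596, 0.1485]
eef_rot: [0.652, 0.758, 0.0, -0.0]
contact_force: [-0.2, -0.5, -0.5]
opening: 0.75
finger_force: 0.0
clock: 17.15
tool_pos: [0.4289, -0.0608, 0.1488]
eef_rot: [0.653, 0.757, 0.0, 0.0]
contact_force: [0.2, -0.2, -1.0]
opening: 0.206
finger_force: 0.0
```

```bash
python3 -m pendant '[{"claw":0,"dx":0,"dy":0,"dz":0,"twist":0},{"claw":0,"dx":0,"dy":0,"dz":0,"twist":0},{"claw":0,"dx":0,"dy":0,"dz":0,"twist":0},{"claw":0,"dx":0,"dy":0,"dz":0,"twist":0}]' 45
python3 -m pendant '[{"claw":0,"dx":0,"dy":0,"dz":1,"twist":0},{"claw":0,"dx":0,"dy":0,"dz":1,"twist":0},{"claw":0,"dx":0,"dy":0,"dz":1,"twist":0}]' 45
```

```text
clock: 17.55
tool_pos: [0.4288, -0.0608, 0.1489]
eef_rot: [0.653, 0.757, -0.0, 0.0]
contact_force: [-0.1, -1.2, 3.2]
opening: 0.112
finger_force: 43.7
clock: 17.85
tool_pos: [0.4289, -0.0608, 0.1495]
eef_rot: [0.653, 0.757, 0.0, -0.0]
contact_force: [0.8, -0.3, -3.3]
opening: 0.115
finger_force: 44.6
```

The bar is gripped and the pull is rising. I'll go on slowly along the arc.

```bash
for i in 1 2; do python3 -m pendant '[{"claw":0,"dx":0.25,"dy":0,"dz":0.5,"twist":0},{"claw":0,"dx":0.25,"dy":0,"dz":1,"twist":0},{"claw":0,"dx":0.25,"dy":0,"dz":1,"twist":0}]' 45 | grep -E "pos|contact|open"; done
```

```text
tool_pos: [0.4292, -0.0607, 0.1507]
contact_force: [2.1, 0.1, -6.6]
opening: 0.114
tool_pos: [0.4294, -0.0607, 0.1514]
contact_force: [3.6, -0.5, -13.2]
opening: 0.112
```

```bash
python3 -m pendant '[{"claw":0,"dx":0.1,"dy":0,"dz":0.5,"twist":0},{"claw":0,"dx":0.1,"dy":0,"dz":0.5,"twist":0}]' 45 | grep -E "pos|contact|open"
python3 -m pendant '[{"claw":0,"dx":0.1,"dy":0,"dz":0.5,"twist":0},{"claw":0,"dx":0.1,"dy":0,"dz":0.5,"twist":0}]' 45 | grep -E "pos|contact|open"
```

```text
tool_pos: [0.4296, -0.0607, 0.1522]
contact_force: [3.6, 0.1, -11.6]
opening: 0.112
tool_pos: [0.4299, -0.0606, 0.153]
contact_force: [3.5, -0.9, -8.7]
opening: 0.113
```

```bash
for i in 1 2; do python3 -m pendant '[{"claw":0,"dx":0.2,"dy":0,"dz":0.5,"twist":0},{"claw":0,"dx":0.25,"dy":0,"dz":1,"twist":0},{"claw":0,"dx":0.25,"dy":0,"dz":1,"twist":0}]' 50 | grep -E "pos|contact|open"; done
python3 - <<'E'
from h import *
s=r.get_state();p=np.array(s["tool_pos"])
im,d,K,T=look("wrist");P=cloud(d,K,T).reshape(-1,3);Q=P[~np.isnan(P[:,0])]
Q=Q[(abs(Q[:,0]-.43)<.05)&(abs(Q[:,1]+.06)<.06)&(Q[:,2]>.16)&(Q[:,2]<.2)&(Q[:,1]>-.05)]
# lid corner height: flat lid left part near front
for y0 in (0,.01,.02):
    q=P[(abs(P[:,1]-y0)<.005)&(P[:,0]>.42)&(P[:,0]<.59)&(P[:,2]>.12)&(P[:,2]<.16)]
    if len(q)>20: a=np.polyfit(q[:,0],q[:,2],1); print(y0,len(q),a)
E
```

```text
tool_pos: [0.4301, -0.0606, 0.154]
contact_force: [3.3, 0.6, -8.0]
opening: 0.116
tool_pos: [0.4304, -0.0605, 0.155]
contact_force: [4.7, 0.6, -7.6]
opening: 0.114
0 6769 [-0.01746169  0.14958628]
0.01 6986 [-0.01686526  0.14932229]
0.02 7135 [-0.02083857  0.1511119 ]
```

```bash
cat > lid.py <<'E'
from h import *
s=r.get_state();p=np.array(s["tool_pos"]);X=R.from_quat(s["eef_rot"]).as_matrix()
im,d,K,T=look("wrist");P=cloud(d,K,T).reshape(-1,3);P=P[~np.isnan(P[:,0])]
c,sn=np.cos(.144),np.sin(.144); H=np.array([.4288,-.0612])
L=np.c_[(P[:,:2]-H)@np.array([[c,-sn],[sn,c]]),P[:,2]]  # tester axes, origin at shut handle
for nm,x0,x1 in [("front strip",.012,.03),("mid",.07,.09),("rear",.13,.15)]:
    q=L[(L[:,0]>x0)&(L[:,0]<x1)&(L[:,1]>.03)&(L[:,1]<.08)&(L[:,2]>.11)&(L[:,2]<.2)]
    print(nm,len(q),np.percentile(q[:,2],[20,50,80]).round(4) if len(q) else "")
q=L[(abs(L[:,0])<.02)&(L[:,1]>.02)&(L[:,1]<.037)&(L[:,2]>.16)&(L[:,2]<.22)]
print("bar",len(q), q[:,0].mean().round(4) if len(q) else "",np.percentile(q[:,2],[50,90,97]).round(4) if len(q) else "", "TCP z",p[2].round(4),s["contact_force"].round(1),s["clock"])
E
python3 lid.py
python3 -m pendant '[{"claw":0,"dx":0.4,"dy":0,"dz":1,"twist":0},{"claw":0,"dx":0.8,"dy":0.1,"dz":2,"twist":0},{"claw":0,"dx":0.8,"dy":0.1,"dz":3,"twist":0},{"claw":0,"dx":0.8,"dy":0.1,"dz":3,"twist":0}]' 55 | grep -E "pos|contact|open"; python3 lid.py
```

```text
front strip 3908 [0.141  0.1415 0.1421]
mid 4193 [0.1389 0.1394 0.14  ]
rear 4340 [0.1371 0.138  0.1402]
bar 1158 0.0023 [0.1794 0.1805 0.1809] TCP z 0.155 [ 4.5  1.3 -7.4] 19.5
tool_pos: [0.4314, -0.0604, 0.1581]
contact_force: [4.3, 1.0, -5.6]
opening: 0.107
front strip 3875 [0.1438 0.1444 0.1449]
mid 4069 [0.1406 0.1412 0.1418]
rear 4178 [0.1378 0.1388 0.1407]
bar 1153 0.0032 [0.1825 0.1836 0.184 ] TCP z 0.1581 [ 4.3  1.  -5.6] 19.95
```

The seal let go at about 3–4 mm and the bar is following the hand without slipping (bar +3.1 mm, TCP +3.1 mm). I'll continue slowly to a 26.3 mm handle rise.

```bash
python3 -m pendant '[{"claw":0,"dx":0.5,"dy":0.1,"dz":1.5,"twist":0},{"claw":0,"dx":1,"dy":0.1,"dz":3,"twist":0},{"claw":0,"dx":1.5,"dy":0.2,"dz":4.5,"twist":0},{"claw":0,"dx":2,"dy":0.3,"dz":6,"twist":0},{"claw":0,"dx":2.6,"dy":0.4,"dz":7.5,"twist":0},{"claw":0,"dx":3.2,"dy":0.5,"dz":9,"twist":0},{"claw":0,"dx":3.2,"dy":0.5,"dz":9,"twist":0}]' 55 | grep -E "pos|contact|open"
python3 -m pendant '[{"claw":0,"dx":0.5,"dy":0.1,"dz":1.5,"twist":0},{"claw":0,"dx":1,"dy":0.2,"dz":3,"twist":0},{"claw":0,"dx":1.6,"dy":0.2,"dz":4.5,"twist":0},{"claw":0,"dx":2.2,"dy":0.3,"dz":6,"twist":0},{"claw":0,"dx":3,"dy":0.4,"dz":8,"twist":0},{"claw":0,"dx":3,"dy":0.4,"dz":8,"twist":0},{"claw":0,"dx":3,"dy":0.4,"dz":8,"twist":0}]' 55 | grep -E "pos|contact|open"; python3 lid.py
python3 - <<'E'
from h import *
c,*_=look("scene");im,*_=look("wrist")
cv2.imwrite("pics/f1.png",np.hstack([cv2.resize(im,(400,250)),cv2.resize(c,(400,250))]))
E
```

```text
tool_pos: [0.4344, -0.06, 0.167]
contact_force: [4.6, 1.3, -7.2]
opening: 0.109
tool_pos: [0.4376, -0.0596, 0.1749]
contact_force: [5.6, 0.7, -9.0]
opening: 0.108
front strip 3963 [0.1594 0.1604 0.1615]
mid 3310 [0.15   0.151  0.1519]
rear 3343 [0.1415 0.1428 0.144 ]
bar 2484 0.0025 [0.1659 0.2004 0.2009] TCP z 0.1749 [ 5.6  0.7 -9. ] 21.4
```

View pics/f1.png

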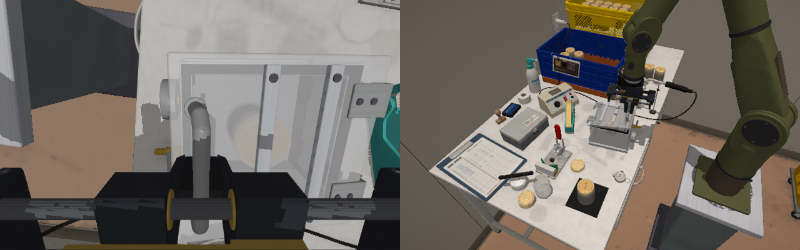

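The wrist view shows the hand holding the bar with the lid ajar. The lid slope is about 0.147–0.153 rad, so the front edge is about 29–30 mm up. The scene view shows the jar upright on the mat at (587,192), with the other things where they were. Handing in.

```bash
python3 -m pendant '[{"claw":0,"dx":0,"dy":0,"dz":0.3,"twist":0},{"claw":0,"dx":0,"dy":0,"dz":0.3,"twist":0},{"claw":0,"dx":0,"dy":0,"dz":0.3,"twist":0}]' 55 && python3 -c "
from plant import r
print(r.finish_job())"
```

```text
clock: 21.85
tool_pos: [0.4377, -0.0596, 0.1751]
eef_rot: [0.653, 0.757, 0.001, 0.0]
contact_force: [6.3, 1.6, -7.4]
opening: 0.107
finger_force: 55.3
the job is handed in; nothing more can be done
None
```

The jar is standing upright and released near the centre of the mat, the seal has let go, and I handed the job in at 21.85 s still holding the lid by its handle, front edge about 30 mm up.

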